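Pack the sample jars into the transport tray

ROBOT

A 6-joint arm with a two-finger parallel gripper is mounted at the origin on the work surface. World frame = base frame: x ahead of the robot, y to its left, z up, the work surface at z = 0. Lengths are in m, angles in rad, forces in N, time in s.
With the tool pointing down it reaches from about 0.375 to 0.975 m from the base axis. Payload 3.8 kg.
Tool frame: the origin (TCP) lies between the finger pads; the fingertips stand 22 mm ahead of it and the grasp point (between the pads) lies 3 mm ahead of it; z points along the fingers, y is the direction in which the jaws open and shut (so a half turn about z gives the same grasp; the last joint's range is limited). The gripper opens to 85 mm and grips with 20 to 120 N. Pads are 22 mm wide; open, the fingers measure 114 mm over their backs; the gripper's body (76 mm by 85 mm) begins 54 mm behind the grasp point. The pads swing forward as they close: fully open they stand 13 mm farther back than shut.
Start: joints at [1.247, 0.264, 1.604, -0, 1.274, -0.037], TCP at [0.191, 0.647, 0.253] pointing down, gripper open.
Joint ranges: [-2.63, 2.63], [-0.94, 2.18], [0.31, 2.57], [-1.31, 4.45], [0, 2.66], [-2.55, 2.55]. Speed limits (rad/s): [2.57, 2.57, 3.14, 3.14, 3.14, 3.14].

INTERFACE

Orientations are given as a rotation vector (axis times angle).
In Python, from workcell import * gives the robot as it stands.
- The arm moves only by the tool step_arm, never from a script. Its argument "motion" is a list that holds one entry, the list of rows, each a list of 7 numbers: the finger opening in m, from 0 to 0.0854, then the shift along the world's x, y, z in m, then the turn, a rotation vector about the world's x, y, z in degrees. A call has exactly 8 rows; each row is the pose to reach, as a shift and turn from the pose measured when the call began; what a row does not reach only later rows make up. A row lasts 1/8 s, in which the tool goes at most 62.5 mm and 10.7 degrees, less where a joint would pass 70% of its speed; a pose out of reach is approached as far as the arm can. A call with a gripper value outside its range is refused whole. The fingers move at their own pace and stop on an object; "newtons" is the grip in N (left out, the last holds). Time passes only in rows, so rows that repeat a pose let the fingers close, or fill a call up. It gives the time, the measured TCP pose, the force and the opening at its end, in the units of the state.
- read_state(): the state, without advancing time (a new reading comes with each control period).
- read_camera(name): name is "scene" or "top" or "wrist"; returns (picture, depth): 420x560x3 uint8, blue, green, red; 420x560 float32, m along the optical axis (not along the pixel's ray), 0 where there is no reading.
- get_calibration(name): a dict with "K" (3x3 intrinsics, pixels), "world_from_camera" (4x4, takes a point from camera to world coordinates). Camera axes: x right, y down, z forward; pixel columns grow to the right and rows downward; lengths in m; the calibration is good to about 2 mm. A picture is of the moment at which its call begins: read the wrist's pose just before it. get_calibration takes no time and is no camera call; for the wrist camera it gives the pose at the moment of the call.
- finish_job(): hands the job in, once; it reports no verdict.
Trained networks look in the newest picture that a camera, given by its name, has taken for a name from the list of things; names that differ only in an ending like _2 or _b are one class to them, and where a whole thing is asked for, a point or a joint stands for the part that bears it (a point fixed in the world has none). Each returns a list of dicts, best first, with "score" (0 to 1); they miss things now and then, are a little off and sometimes report something else, mostly with a low value. They report only what shows in the picture. A call takes as long as a camera call. They do not tell look-alikes from the thing itself.
- spot_in(camera, thing): "xyz" ([x, y, z] in m, in the coordinates of the camera as it stood for that picture, good to about 4 mm: the middle of the surface that is visible of it).
- regions_of(camera, thing): "region" (420x560 bool, what is visible of it).
The state is a dict: "time": time; "q": joint angles; "joint_vel": joint speeds; "joint_torque": joint torques, N m; "tool_pos": TCP position; "tcp_rot": TCP orientation; "wrist_force": force on the tool from outside, world axes, zero at the start; "torque": the same for the moment, N m; "width": opening from 0.0 (shut) to 1.0 (fully open).
Only numpy, scipy, OpenCV 4.12 (cv2) and the standard library are available. Lean on these libraries where they do the work, as an engineer would, in place of code of your own. Each camera call takes 0.05 s, during which the arm holds its last target. There are 200 camera calls.

TASK

Put the three white sample jars with the full-width flat lids into the tray for the sample store, each standing upright in the pocket of its own size: the smallest jar in the smallest ring, the middle one in the middle ring, the largest in the largest. Set them down, do not drop them, and leave the two narrow-necked white bottles and the steel cup standing where they are.

Things in the scene. Friction and masses are not known exactly. Their poses are not given: they have to be found in the camera images.
- jar_small_center (a point): Centre (half-way up, on the axis) of the small sample jar: a straight-sided white plastic cylinder with a full-width flat screw lid of the same diameter, 36 mm in diameter and 52 mm tall, loose, standing upright on the bench (its underside 26 mm below this point, its top 26 mm above). Its z axis points up. Stiff and filled; a grip of 15 to 25 N on the lid (top 18 mm) holds it. Gripping it there keeps the fingers above the tray's walls and pocket rings.
- jar_medium_center (a point): Centre (half-way up, on the axis) of the medium sample jar: a straight-sided white plastic cylinder with a full-width flat screw lid of the same diameter, 48 mm in diameter and 58 mm tall, loose, standing upright on the bench (its underside 29 mm below this point, its top 29 mm above). Its z axis points up. Stiff and filled; a grip of 15 to 25 N on the lid (top 18 mm) holds it. Gripping it there keeps the fingers above the tray's walls and pocket rings.
- jar_large_center (a point): Centre (half-way up, on the axis) of the large sample jar: a straight-sided white plastic cylinder with a full-width flat screw lid of the same diameter, 60 mm in diameter and 64 mm tall, loose, standing upright on the bench (its underside 32 mm below this point, its top 32 mm above). Its z axis points up. Stiff and filled; a grip of 15 to 25 N on the lid (top 18 mm) holds it. Gripping it there keeps the fingers above the tray's walls and pocket rings.
- pocket_small: The small pocket: a fixed black rubber ring lying on the tray's floor, 52 mm inner and 64 mm outer diameter, 12 mm tall, open on top. Origin: its centre, at the level of the tray's floor, on which the jar comes to stand. For the 36 mm jar.
- pocket_medium: The medium pocket: a fixed black rubber ring lying on the tray's floor, 64 mm inner and 76 mm outer diameter, 12 mm tall, open on top. Origin: its centre, at the level of the tray's floor, on which the jar comes to stand. For the 48 mm jar.
- pocket_large: The large pocket: a fixed black rubber ring lying on the tray's floor, 76 mm inner and 88 mm outer diameter, 12 mm tall, open on top. Origin: its centre, at the level of the tray's floor, on which the jar comes to stand. For the 60 mm jar.
- tray: Fixed open aluminium transport tray with a navy-blue bar grip at each short end, 300 mm long (its x axis; 358 mm over the end grips, which are 23 mm high), 116 mm wide (its y axis); walls 5 mm thick and 22 mm high above the bench, floor top 5 mm above the bench. Origin: centre of its underside. The three pockets lie in a row along its x axis, 90 mm apart, in any order.
- bottle_a: Loose white plastic bottle with a narrow neck and small cap, a look-alike that stays: body 48 mm in diameter up to 36 mm, then tapering to a 24 mm cap; 66 mm tall. Origin: centre of its underside.
- bottle_b: Loose white plastic bottle with a narrow neck and small cap, a look-alike that stays: body 58 mm in diameter up to 36 mm, then tapering to a 24 mm cap; 66 mm tall. Origin: centre of its underside.
- beaker: Loose open stainless steel cup, 60 mm in diameter at the rim and 60 mm tall; stays. Origin: centre of its underside.
Not all that is in view belongs to the job. Leave any yellow look-alike of the bottle_b alone.

How it is judged:
At the end, for the whole second after the job is handed in: Each jar stands upright (within 0.1 rad) on the tray's floor (height within 4 mm) inside the pocket ring of its own size (its axis within 11 mm of the ring's centre), released and at rest; the two bottles and the steel cup stand upright within 25 mm of where they were (horizontal distance between jar_small_center and pocket_small below 0.011 m and z of jar_small_center in the frame of pocket_small between 0.022 and 0.03 m and angle between each of jar_small_center, jar_medium_center, jar_large_center, bottle_a, bottle_b, beaker's own z axis and vertical below 0.1 rad and linear speed of each of jar_small, jar_medium, jar_large, bottle_a, bottle_b, beaker below 0.02 m/s and angular speed of each of jar_small, jar_medium, jar_large below 0.2 rad/s and contact force between the fingers and jar_small below 0.05 N and horizontal distance between jar_medium_center and pocket_medium below 0.011 m and z of jar_medium_center in the frame of pocket_medium between 0.025 and 0.033 m and contact force between the fingers and jar_medium below 0.05 N and horizontal distance between jar_large_center and pocket_large below 0.011 m and z of jar_large_center in the frame of pocket_large between 0.028 and 0.036 m and contact force between the fingers and jar_large below 0.05 N and distance of each of bottle_a, bottle_b, beaker from where it was at the start of the episode below 0.025 m); the robot touches nothing.
It fails at once if a jar was dropped or thrown (moving faster than 0.8 m/s while out of the fingers) ((contact force between the fingers and jar_small below 0.05 N and linear speed of jar_small above 0.8 m/s) or (contact force between the fingers and jar_medium below 0.05 N and linear speed of jar_medium above 0.8 m/s) or (contact force between the fingers and jar_large below 0.05 N and linear speed of jar_large above 0.8 m/s)).
It fails at once if a bottle or the steel cup was shifted by more than 25 mm or tipped ((distance of bottle_a from where it was at the start of the episode above 0.025 m or angle between bottle_a's own z axis and vertical above 0.35 rad) or (distance of bottle_b from where it was at the start of the episode above 0.025 m or angle between bottle_b's own z axis and vertical above 0.35 rad) or (distance of beaker from where it was at the start of the episode above 0.025 m or angle between beaker's own z axis and vertical above 0.35 rad)).
It also fails if it takes over 83 s, if anything falls off the work surface, if the arm or the gripper's body presses on something with over 40 N, if the wrist force passes 120 N, or if a joint passes its speed limit or range.

## Working session

There is one attempt and no reset: what is moved stays moved. The work goes in short steps, Python scripts to look and compute and a tool call to move; the robot and the scene stay as the last step left them, time stands still between calls to the robot, and variables do not carry over. Pictures are saved under pics/ and viewed, on a budget of 14 in all, crops included, one or two more only if the job needs it, and the job is handed in when it is done.

Besides the shell and the picture viewer there is one more tool, called after "Emit:" as name(argument=value, ...) on one line, values as JSON. step_arm: Moves the arm, as the interface text tells. Its arguments: {"type":"object","properties":{"motion":{"type":"array"},"newtons":{"type":"number"}},"required":["motion"]}

```bash
mkdir -p pics; cat > h.py <<'E'
from workcell import *
import numpy as np, cv2
def cloud(name):
    im,d=read_camera(name); c=get_calibration(name); K=np.array(c["K"]);T=np.array(c["world_from_camera"])
    v,u=np.indices(d.shape)
    P=np.stack([(u-K[0,2])/K[0,0]*d,(v-K[1,2])/K[1,1]*d,d],-1)@T[:3,:3].T+T[:3,3]
    P[d==0]=np.nan
    return im,P,T
E
python3 - <<'E'
from h import *
s=read_state();print(s["tool_pos"],s["tcp_rot"],s["width"],s["time"])
for n in ["scene","top"]:
    im,P,T=cloud(n);cv2.imwrite(f"pics/{n}0.png",im);np.save(f"pics/{n}0.npy",P);print(n,T[:3,3])
    for t in ["jar_small_center","jar_medium_center","jar_large_center","pocket_small","pocket_medium","pocket_large","tray","bottle_a","beaker"]:
        for r in spot_in(n,t)[:3]:
            print(t,round(r["score"],2),np.round(T[:3,:3]@np.array(r["xyz"])+T[:3,3],3))
E
```

```text
[0.19072991 0.64677374 0.25195792] [-0.44892626 -3.10894513  0.00346415] 1.0006650003509476 0.0
scene [1.24391389 0.05296293 0.51711574]
jar_small_center 0.62 [0.603 0.031 0.04 ]
jar_medium_center 0.63 [0.469 0.146 0.039]
jar_medium_center 0.56 [ 0.457 -0.21   0.014]
jar_large_center 0.8 [0.615 0.307 0.048]
jar_large_center 0.45 [0.468 0.146 0.04 ]
pocket_small 0.85 [ 0.54  -0.21   0.012]
pocket_medium 0.67 [ 0.631 -0.199  0.015]
pocket_large 0.86 [ 0.456 -0.213  0.014]
pocket_large 0.16 [ 0.537 -0.207  0.011]
tray 0.75 [ 0.575 -0.202  0.006]
bottle_a 0.93 [0.383 0.312 0.038]
bottle_a 0.92 [0.475 0.267 0.037]
bottle_a 0.61 [0.462 0.004 0.035]
beaker 0.69 [0.622 0.148 0.04 ]
beaker 0.48 [0.475 0.263 0.035]
beaker 0.46 [0.463 0.004 0.034]
top [0.37164998 0.03594041 0.96629504]
jar_small_center 0.75 [0.581 0.028 0.054]
jar_medium_center 0.75 [0.446 0.144 0.058]
jar_medium_center 0.29 [ 0.534 -0.207  0.014]
jar_large_center 0.76 [0.591 0.301 0.066]
pocket_small 0.69 [ 0.532 -0.206  0.019]
pocket_medium 0.63 [ 0.621 -0.198  0.019]
pocket_large 0.73 [ 0.443 -0.218  0.013]
tray 0.75 [ 0.534 -0.207  0.005]
tray 0.41 [0.447 0.141 0.057]
bottle_a 0.66 [0.45  0.007 0.042]
bottle_a 0.55 [0.454 0.263 0.044]
beaker 0.89 [0.614 0.158 0.027]
beaker 0.31 [ 0.536 -0.207  0.018]
beaker 0.26 [0.581 0.03  0.053]
```

View pics/top0.png

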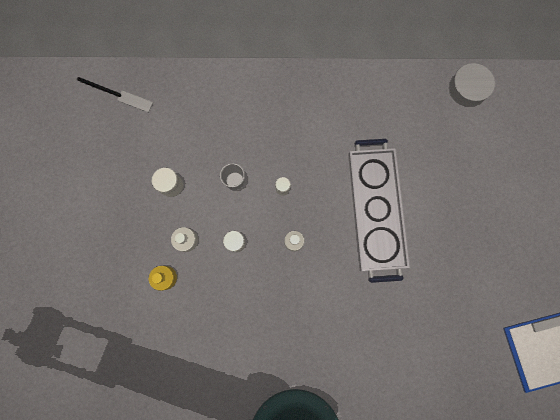

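View pics/scene0.png

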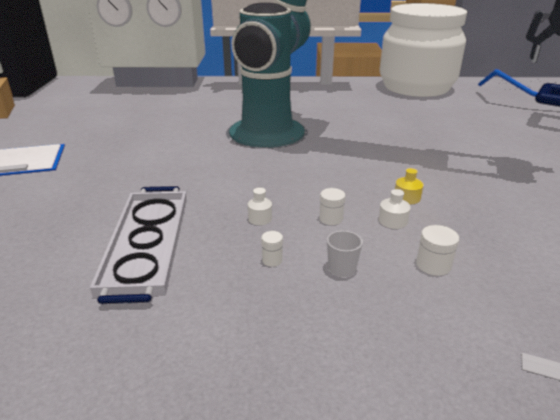

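The top view shows the jars at pixels (283,184) small, (234,241) medium and (164,180) large. The bottles are at (295,240) and (183,239), the cup at (233,176) and the yellow decoy at (161,278). The rings are at (374,174) medium, (378,209) small and (382,244) large. The scene view agrees.

```bash
python3 - <<'E'
from h import *
P=np.load("pics/top0.npy"); im=cv2.imread("pics/top0.png")
for n,(x,y),h,D in [("S",(.581,.028),.052,.036),("M",(.446,.144),.058,.048),("L",(.591,.301),.064,.06)]:
    m=(np.hypot(P[...,0]-x,P[...,1]-y)<.045)&(P[...,2]>h-.008)&(P[...,2]<h+.02)
    Q=P[m]; c,r=cv2.minEnclosingCircle(Q[:,:2].astype(np.float32))
    print(n,m.sum(),"mean",Q.mean(0).round(4),"mec",np.round(c,4),round(2*r,4),"bbox",((np.percentile(Q,1,0)+np.percentile(Q,99,0))/2).round(4))
g=im.max(2)
for n,(x,y),r in [("S",(.532,-.206),.032),("M",(.621,-.198),.038),("L",(.443,-.218),.044)]:
    m=(np.hypot(P[...,0]-x,P[...,1]-y)<r+.005)&(g<60)
    Q=P[m]; c,rr=cv2.minEnclosingCircle(Q[:,:2].astype(np.float32)); (e,ax,a)=cv2.fitEllipse(Q[:,:2].astype(np.float32)*1000)
    print("ring",n,m.sum(),Q.mean(0).round(4),"mec",np.round(c,4),round(2*rr,4),"ell",np.round(e,1),np.round(ax,1))
# other obstacle heights
for n,(x,y) in [("bA",(.45,.007)),("bB",(.454,.263)),("cup",(.614,.152))]:
    m=(np.hypot(P[...,0]-x,P[...,1]-y)<.045)&(P[...,2]>.02); Q=P[m]; print(n,Q.mean(0).round(3),Q.min(0).round(3),Q.max(0).round(3))
E
```

```text
S 179 mean [0.5852 0.0311 0.0519] mec [0.5857 0.031 ] 0.0369 bbox [0.5861 0.0313 0.05  ]
M 336 mean [0.4483 0.1454 0.0583] mec [0.4486 0.1461] 0.0492 bbox [0.4486 0.1457 0.0581]
L 506 mean [0.5922 0.3122 0.0641] mec [0.5935 0.3136] 0.0628 bbox [0.5925 0.3124 0.0631]
ring S 141 [ 0.5331 -0.2067  0.0168] mec [ 0.5333 -0.206 ] 0.0626 ell [ 532.8 -205.8] [57.3 57.9]
ring M 192 [ 0.622  -0.2014  0.0162] mec [ 0.6221 -0.2003] 0.0759 ell [ 621.9 -200. ] [69.6 69.7]
ring L 216 [ 0.4437 -0.215   0.0169] mec [ 0.4435 -0.2128] 0.0869 ell [ 443.4 -212.1] [81.3 81.6]
bA [0.45  0.003 0.047] [ 0.428 -0.02   0.025] [0.474 0.026 0.07 ]
bB [0.453 0.265 0.045] [0.425 0.24  0.02 ] [0.483 0.297 0.07 ]
cup [0.612 0.155 0.047] [0.577 0.124 0.02 ] [0.636 0.181 0.064]
```

Emit:
step_arm(motion=[[[0.0854,0.055,-0.045,0,0,0,5],[0.0854,0.11,-0.09,0,0,0,10],[0.0854,0.16,-0.135,0,0,0,15],[0.0854,0.21,-0.175,0,0,0,20],[0.0854,0.26,-0.215,0,0,0,20],[0.0854,0.31,-0.255,0,0,0,20],[0.0854,0.36,-0.295,0,0,0,20],[0.0854,0.4015,-0.334,-0.02,0,0,20]]], newtons=20)

```text
time: 2.0
tool_pos: [0.5771, 0.3285, 0.2408]
tcp_rot: [-0.098, 3.136, 0.003]
wrist_force: [1.6, 1.1, -0.2]
width: 0.998
```

Emit:
step_arm(motion=[[[0.0854,0.0154,-0.016,0,0,0,0],[0.0854,0.0154,-0.016,-0.02,0,0,0],[0.0854,0.0154,-0.016,-0.05,0,0,0],[0.0854,0.0154,-0.016,-0.07,0,0,0],[0.0854,0.0154,-0.016,-0.07,0,0,0],[0.0854,0.0154,-0.016,-0.07,0,0,0],[0.0854,0.0154,-0.016,-0.07,0,0,0],[0.0854,0.0154,-0.016,-0.07,0,0,0]]])

```text
time: 3.0
tool_pos: [0.5931, 0.3129, 0.1721]
tcp_rot: [-0.098, 3.135, 0.004]
wrist_force: [-0.7, 0.9, 0.5]
width: 1.0
```

```bash
cat > lid.py <<'E'
from h import *
import sys
x,y,h=map(float,sys.argv[1:4])
s=read_state();print(np.round(s["tool_pos"],4),np.round(s["tcp_rot"],3))
im,P,T=cloud("wrist");cv2.imwrite(f"pics/w{s['time']:.1f}.png",im)
m=(np.hypot(P[...,0]-x,P[...,1]-y)<.045)&(abs(P[...,2]-h)<.006)&(im.min(2)>60)
Q=P[m];
c,r=cv2.minEnclosingCircle(Q[:,:2].astype(np.float32))
print(m.sum(),Q.mean(0).round(4),np.round(c,4),round(2*r,4), "bbox",((np.percentile(Q,1,0)+np.percentile(Q,99,0))/2).round(4),f"pics/w{s['time']:.1f}.png")
E
python3 lid.py .5925 .3125 .064
```

```text
[0.5931 0.3129 0.1721] [-0.098  3.135  0.004]
4634 [0.5921 0.3155 0.0633] [0.5936 0.3156] 0.0615 bbox [0.5928 0.3156 0.0624] pics/w3.0.png
```

Emit:
step_arm(motion=[[[0.0854,-0.0005,0.0015,-0.03,0,0,0],[0.0854,-0.0005,0.0015,-0.06,0,0,0],[0.0854,-0.0005,0.0015,-0.09,0,0,0],[0.0854,-0.0005,0.0015,-0.105,0,0,0],[0.0854,-0.0005,0.0015,-0.117,0,0,0],[0.0854,-0.0005,0.0015,-0.117,0,0,0],[0.05,-0.0005,0.0015,-0.117,0,0,0],[0.05,-0.0005,0.0015,-0.117,0,0,0]]], newtons=20)

```text
time: 4.05
tool_pos: [0.5935, 0.3147, 0.0564]
tcp_rot: [-0.097, 3.133, 0.005]
wrist_force: [1.1, 0.4, 1.1]
width: 0.696
```

Emit:
step_arm(motion=[[[0.05,0,0,0,0,0,0],[0.05,0,0,0,0,0,0],[0.05,0,0,0,0,0,0],[0.05,0,0,0,0,0,0],[0.05,0,0,0.01,0,0,0],[0.05,0,0,0.02,0,0,0],[0.05,0,0,0.03,0,0,0],[0.05,0,0,0.03,0,0,0]]])

```text
time: 5.05
tool_pos: [0.5946, 0.3153, 0.0883]
tcp_rot: [-0.097, 3.13, 0.008]
wrist_force: [0.8, 1.0, -1.4]
width: 0.693
```

```bash
python3 - <<'E'
from h import *
im,_=read_camera("wrist"); im2,_=read_camera("scene"); cv2.imwrite("pics/g1.png",np.hstack([cv2.resize(im,(400,300)),cv2.resize(im2[120:330,260:540],(400,300))]))
E
```

```text
(no output)
```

View pics/g1.png

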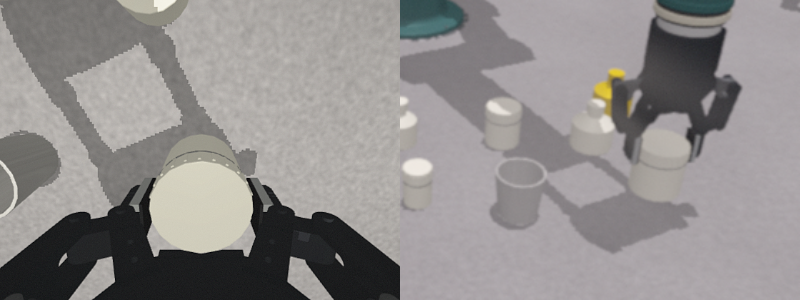

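Jar L is held: the width is 59 mm and the lid is centred in the jaws. Next I carry it to the large ring.

Emit:
step_arm(motion=[[[0.05,0,0,0.03,0,0,0],[0.05,0,0,0.065,0,0,0],[0.05,-0.005,-0.02,0.09,0,0,0],[0.05,-0.02,-0.065,0.09,0,0,0],[0.05,-0.034,-0.12,0.09,0,0,0],[0.05,-0.05,-0.175,0.09,0,0,0],[0.05,-0.065,-0.23,0.09,0,0,0],[0.05,-0.081,-0.285,0.09,0,0,0]]])

```text
time: 6.15
tool_pos: [0.5116, 0.0281, 0.1764]
tcp_rot: [-0.098, 3.132, 0.006]
wrist_force: [1.5, -1.5, -1.3]
width: 0.693
```

Emit:
step_arm(motion=[[[0.05,-0.014,-0.05,0,0,0,0],[0.05,-0.028,-0.1,0,0,0,0],[0.05,-0.042,-0.15,0,0,0,0],[0.05,-0.054,-0.19,0,0,0,0],[0.05,-0.06,-0.22,0,0,0,0],[0.05,-0.066,-0.24,0,0,0,0],[0.05,-0.069,-0.245,0,0,0,0],[0.05,-0.069,-0.245,0,0,0,0]]])

```text
time: 7.15
tool_pos: [0.4422, -0.2165, 0.176]
tcp_rot: [-0.097, 3.133, 0.007]
wrist_force: [0.0, 0.7, -2.2]
width: 0.694
```

Emit:
step_arm(motion=[[[0.05,0.002,0.004,-0.025,0,0,0],[0.05,0.002,0.004,-0.05,0,0,0],[0.05,0.002,0.004,-0.075,0,0,0],[0.05,0.002,0.004,-0.095,0,0,0],[0.05,0.002,0.004,-0.105,0,0,0],[0.05,0.002,0.004,-0.111,0,0,0],[0.05,0.002,0.004,-0.1135,0,0,0],[0.05,0.002,0.004,-0.1135,0,0,0]]])

```text
time: 8.15
tool_pos: [0.4447, -0.2127, 0.063]
tcp_rot: [-0.097, 3.132, 0.006]
wrist_force: [-0.1, 0.0, -3.1]
width: 0.695
```

```bash
python3 - <<'E'
from h import *
im,_=read_camera("wrist"); im2,_=read_camera("scene"); cv2.imwrite("pics/g2.png",np.hstack([cv2.resize(im,(400,300)),cv2.resize(im2[130:340,60:340],(400,300))]))
E
```

```text
(no output)
```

View pics/g2.png

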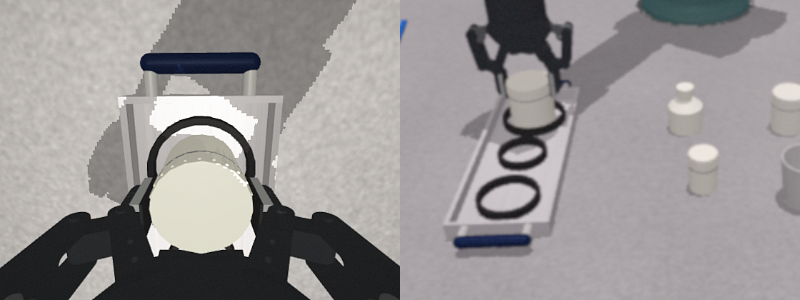

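Emit:
step_arm(motion=[[[0.05,0,0,-0.001,0,0,0],[0.05,0,0,-0.002,0,0,0],[0.063,0,0,-0.002,0,0,0],[0.075,0,0,-0.002,0,0,0],[0.08,0,0,-0.002,0,0,0],[0.08,0,0,-0.002,0,0,0],[0.08,0,0,-0.001,0,0,0],[0.08,0,0,0.01,0,0,0]]])

```text
time: 9.25
tool_pos: [0.4439, -0.2124, 0.0728]
tcp_rot: [-0.097, 3.134, 0.008]
wrist_force: [0.2, 0.1, 1.5]
width: 0.935
```

Emit:
step_arm(motion=[[[0.08,0,0,0.03,0,0,0],[0.08,0,0,0.06,0,0,0],[0.0854,0,0.02,0.09,0,0,0],[0.0854,0,0.06,0.09,0,0,0],[0.0854,0,0.12,0.09,0,0,0],[0.0854,0,0.18,0.09,0,0,0],[0.0854,0,0.23,0.09,0,0,0],[0.0854,0,0.28,0.09,0,0,0]]])

```text
time: 10.25
tool_pos: [0.444, 0.0693, 0.164]
tcp_rot: [-0.097, 3.132, 0.008]
wrist_force: [1.0, 0.3, -0.1]
width: 0.999
```

Emit:
step_arm(motion=[[[0.0854,0.003,0.04,0,0,0,0],[0.0854,0.0045,0.076,0,0,0,0],[0.0854,0.0045,0.076,0,0,0,0],[0.0854,0.0045,0.076,0,0,0,0],[0.0854,0.0045,0.076,0,0,0,0],[0.0854,0.0045,0.076,0,0,0,0],[0.0854,0.0045,0.076,0,0,0,0],[0.0854,0.0045,0.076,0,0,0,0]]])

```text
time: 11.25
tool_pos: [0.4486, 0.145, 0.164]
tcp_rot: [-0.096, 3.132, 0.008]
wrist_force: [-0.1, 0.3, 0.1]
width: 0.995
```

```bash
python3 lid.py .4485 .1455 .058; python3 - <<'E'
from h import *
im,P,T=cloud("top"); m=(np.hypot(P[...,0]-.4435,P[...,1]+.2125)<.05)&(P[...,2]>.055); print(P[m].mean(0).round(4),cv2.minEnclosingCircle(P[m][:,:2].astype(np.float32)))
cv2.imwrite("pics/t2.png",im[100:310,320:460].repeat(2,0).repeat(2,1))
E
```

```text
[0.4486 0.145  0.164 ] [-0.096  3.132  0.008]
3041 [0.4476 0.148  0.0575] [0.4491 0.1484] 0.0498 bbox [0.4483 0.1481 0.0563] pics/w11.2.png
[ 0.4443 -0.2116  0.0689] ((0.44462645053863525, -0.2127683013677597), 0.030576398596167564)
```

View pics/t2.png

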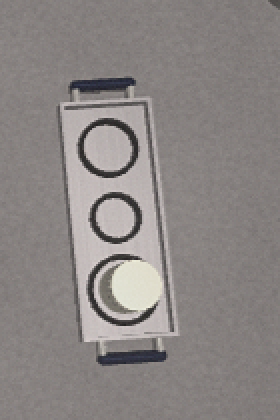

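The large jar's lid sits at (0.4446, -0.2128, 0.069), so it is centred in the large ring and resting on the tray floor. The offset in the picture is parallax. The medium jar is next.

Emit:
step_arm(motion=[[[0.0854,0,0.0015,-0.03,0,0,0],[0.0854,0,0.0015,-0.06,0,0,0],[0.08,0,0.0015,-0.09,0,0,0],[0.08,0,0.0015,-0.105,0,0,0],[0.08,0,0.0015,-0.114,0,0,0],[0.06,0,0.0015,-0.114,0,0,0],[0.04,0,0.0015,-0.114,0,0,0],[0.04,0,0.0015,-0.114,0,0,0]]], newtons=20)

```text
time: 12.35
tool_pos: [0.4496, 0.1469, 0.051]
tcp_rot: [-0.097, 3.129, 0.008]
wrist_force: [0.7, -0.1, 2.1]
width: 0.556
```

Emit:
step_arm(motion=[[[0.04,0,0,0,0,0,0],[0.04,0,0,0,0,0,0],[0.04,0,0,0,0,0,0],[0.04,0,0,0.01,0,0,0],[0.04,0,0,0.03,0,0,0],[0.04,0,0,0.06,0,0,0],[0.04,0,0,0.09,0,0,0],[0.04,0,0,0.11,0,0,0]]])

```text
time: 13.35
tool_pos: [0.4503, 0.1472, 0.1633]
tcp_rot: [-0.096, 3.127, 0.009]
wrist_force: [0.6, 0.0, -1.5]
width: 0.554
```

Emit:
step_arm(motion=[[[0.04,0.01,-0.02,0,0,0,0],[0.04,0.032,-0.065,0,0,0,0],[0.04,0.057,-0.115,0,0,0,0],[0.04,0.082,-0.165,0,0,0,0],[0.04,0.107,-0.215,0,0,0,0],[0.04,0.132,-0.265,0,0,0,0],[0.04,0.155,-0.312,0,0,0,0],[0.04,0.168,-0.337,0,0,0,0]]])

```text
time: 14.35
tool_pos: [0.6192, -0.1926, 0.1639]
tcp_rot: [-0.093, 3.126, 0.008]
wrist_force: [-0.3, 1.1, -1.3]
width: 0.553
```

Emit:
step_arm(motion=[[[0.04,0.006,-0.012,0,0,0,0],[0.04,0.008,-0.018,0,0,0,0],[0.04,0.008,-0.018,0,0,0,0],[0.04,0.008,-0.018,0,0,0,0],[0.04,0.008,-0.018,-0.01,0,0,0],[0.04,0.008,-0.018,-0.03,0,0,0],[0.04,0.008,-0.018,-0.05,0,0,0],[0.04,0.008,-0.018,-0.05,0,0,0]]])

```text
time: 15.35
tool_pos: [0.6246, -0.2096, 0.1098]
tcp_rot: [-0.094, 3.133, 0.012]
wrist_force: [-0.4, -0.7, -1.1]
width: 0.555
```

Emit:
step_arm(motion=[[[0.04,-0.0015,0.005,0,0,0,0],[0.04,-0.0015,0.0095,0,0,0,0],[0.04,-0.0015,0.0095,0,0,0,0],[0.04,-0.0015,0.0095,-0.015,0,0,0],[0.04,-0.0015,0.0095,-0.03,0,0,0],[0.04,-0.0015,0.0095,-0.045,0,0,0],[0.04,-0.0015,0.0095,-0.0525,0,0,0],[0.04,-0.0015,0.0095,-0.0525,0,0,0]]])

```text
time: 16.35
tool_pos: [0.6229, -0.2, 0.0566]
tcp_rot: [-0.094, 3.133, 0.013]
wrist_force: [-0.1, 0.4, -0.9]
width: 0.555
```

```bash
python3 - <<'E'
from h import *
im,_=read_camera("wrist"); im2,_=read_camera("scene"); cv2.imwrite("pics/g3.png",np.hstack([cv2.resize(im,(400,300)),cv2.resize(im2[130:340,60:340],(400,300))]))
E
```

```text
(no output)
```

View pics/g3.png

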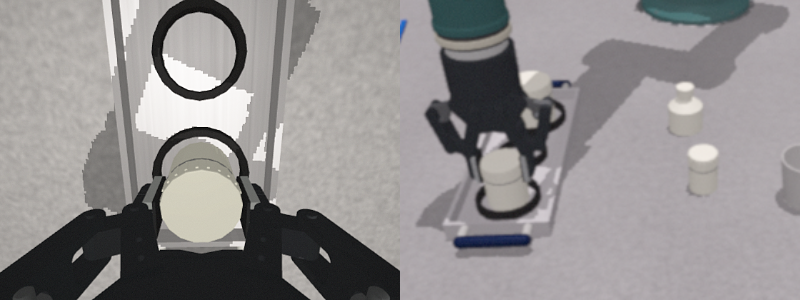

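The medium jar is inside its ring in both views. I release it.

Emit:
step_arm(motion=[[[0.04,0,0,-0.0005,0,0,0],[0.04,0,0,-0.001,0,0,0],[0.052,0,0,-0.001,0,0,0],[0.063,0,0,-0.001,0,0,0],[0.07,0,0,-0.001,0,0,0],[0.07,0,0,-0.001,0,0,0],[0.07,0,0,0,0,0,0],[0.07,0,0,0.01,0,0,0]]])

```text
time: 17.45
tool_pos: [0.6223, -0.1998, 0.0664]
tcp_rot: [-0.094, 3.135, 0.014]
wrist_force: [0.0, -0.1, 0.4]
width: 0.823
```

Emit:
step_arm(motion=[[[0.07,0,0,0.03,0,0,0],[0.07,0,0,0.06,0,0,0],[0.07,0,0.01,0.09,0,0,0],[0.07,-0.005,0.05,0.09,0,0,0],[0.07,-0.015,0.1,0.09,0,0,0],[0.07,-0.025,0.15,0.09,0,0,0],[0.07,-0.032,0.2,0.09,0,0,0],[0.07,-0.036,0.23,0.09,0,0,0]]])

```text
time: 18.45
tool_pos: [0.586, 0.0324, 0.1574]
tcp_rot: [-0.096, 3.134, 0.014]
wrist_force: [-0.3, -0.3, 0.9]
width: 0.823
```

```bash
python3 lid.py .586 .031 .052; python3 - <<'E'
from h import *
im,P,T=cloud("top"); m=(np.hypot(P[...,0]-.622,P[...,1]+.2)<.05)&(P[...,2]>.055); print(P[m].mean(0).round(4),cv2.minEnclosingCircle(P[m][:,:2].astype(np.float32)))
E
```

```text
[0.586  0.0324 0.1574] [-0.096  3.134  0.014]
1733 [0.585  0.0359 0.0513] [0.5862 0.0358] 0.0377 bbox [0.5856 0.0359 0.0502] pics/w18.4.png
[ 0.6207 -0.1996  0.0631] ((0.6217962503433228, -0.20067179203033447), 0.024726539850234985)
```

The medium jar is at (0.6218, -0.2007) with its lid at z = 0.063, so it is placed. The small jar is next.

Emit:
step_arm(motion=[[[0.07,0,0.0015,-0.03,0,0,0],[0.07,0,0.0015,-0.06,0,0,0],[0.07,0,0.0015,-0.09,0,0,0],[0.07,0,0.0015,-0.105,0,0,0],[0.07,0,0.0015,-0.11,0,0,0],[0.05,0,0.0015,-0.11,0,0,0],[0.03,0,0.0015,-0.11,0,0,0],[0.028,0,0.0015,-0.11,0,0,0]]], newtons=20)

```text
time: 19.55
tool_pos: [0.5873, 0.0344, 0.0488]
tcp_rot: [-0.099, 3.131, 0.015]
wrist_force: [-0.7, -1.2, 3.0]
width: 0.408
```

Emit:
step_arm(motion=[[[0.028,0,0,0,0,0,0],[0.028,0,0,0,0,0,0],[0.028,0,0,0,0,0,0],[0.028,0,0,0.01,0,0,0],[0.028,0,0,0.03,0,0,0],[0.028,0,0,0.06,0,0,0],[0.028,0,0,0.09,0,0,0],[0.028,0,0,0.11,0,0,0]]])

```text
time: 20.55
tool_pos: [0.5885, 0.0345, 0.1621]
tcp_rot: [-0.099, 3.127, 0.014]
wrist_force: [1.4, 0.5, -0.6]
width: 0.413
```

Emit:
step_arm(motion=[[[0.028,-0.006,-0.025,0,0,0,0],[0.028,-0.017,-0.075,0,0,0,0],[0.028,-0.028,-0.125,0,0,0,0],[0.028,-0.039,-0.175,0,0,0,0],[0.028,-0.049,-0.215,0,0,0,0],[0.028,-0.0545,-0.24,0,0,0,0],[0.028,-0.0545,-0.24,0,0,0,0],[0.028,-0.0545,-0.24,0,0,0,0]]])

```text
time: 21.55
tool_pos: [0.534, -0.2051, 0.1624]
tcp_rot: [-0.099, 3.127, 0.015]
wrist_force: [0.9, -0.7, -1.1]
width: 0.411
```

Emit:
step_arm(motion=[[[0.028,0,0,-0.025,0,0,0],[0.028,0,0,-0.05,0,0,0],[0.028,0,0,-0.075,0,0,0],[0.028,0,0,-0.085,0,0,0],[0.028,0,0,-0.09,0,0,0],[0.028,0,0,-0.09,0,0,0],[0.028,0,0,-0.09,0,0,0],[0.028,0,0,-0.09,0,0,0]]])

```text
time: 22.55
tool_pos: [0.5346, -0.2054, 0.0733]
tcp_rot: [-0.099, 3.125, 0.014]
wrist_force: [1.0, 0.1, -0.3]
width: 0.409
```

```bash
python3 - <<'E'
from h import *
im,_=read_camera("wrist"); im2,_=read_camera("scene"); cv2.imwrite("pics/g4.png",np.hstack([cv2.resize(im,(400,300)),cv2.resize(im2[130:340,60:340],(400,300))]))
E
```

```text
(no output)
```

View pics/g4.png

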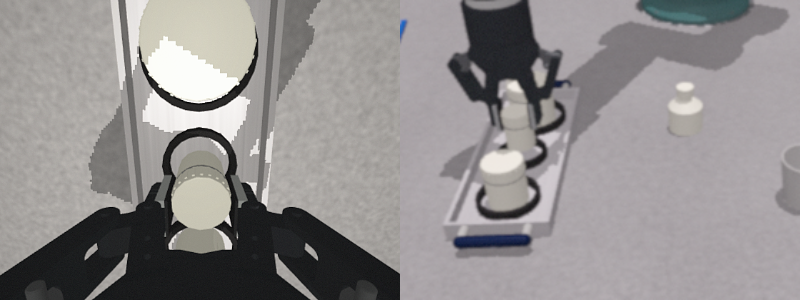

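The small jar is centred over its ring, with clear space to its neighbours.

Emit:
step_arm(motion=[[[0.028,-0.0005,0,-0.008,0,0,0],[0.028,-0.0005,0,-0.013,0,0,0],[0.028,-0.0005,0,-0.017,0,0,0],[0.028,-0.0005,0,-0.0195,0,0,0],[0.028,-0.0005,0,-0.0195,0,0,0],[0.028,-0.0005,0,-0.0195,0,0,0],[0.028,-0.0005,0,-0.0195,0,0,0],[0.028,-0.0005,0,-0.0195,0,0,0]]])

```text
time: 23.65
tool_pos: [0.5338, -0.2052, 0.0538]
tcp_rot: [-0.098, 3.126, 0.015]
wrist_force: [-2.8, 1.8, 5.8]
width: 0.414
```

Emit:
step_arm(motion=[[[0.038,0,0,0,0,0,0],[0.045,0,0,0,0,0,0],[0.055,0,0,0,0,0,0],[0.06,0,0,0,0,0,0],[0.06,0,0,0,0,0,0],[0.06,0,0,0.01,0,0,0],[0.06,0,0,0.03,0,0,0],[0.06,0,0,0.06,0,0,0]]])

```text
time: 24.65
tool_pos: [0.5331, -0.205, 0.1141]
tcp_rot: [-0.098, 3.128, 0.016]
wrist_force: [0.2, -0.1, 0.3]
width: 0.7
```

Emit:
step_arm(motion=[[[0.06,0,0,0.03,0,0,0],[0.06,0,0.01,0.07,0,0,0],[0.06,0,0.04,0.1,0,0,0],[0.06,0,0.09,0.1,0,0,0],[0.06,0,0.14,0.1,0,0,0],[0.06,0,0.18,0.1,0,0,0],[0.06,0,0.18,0.1,0,0,0],[0.06,0,0.18,0.1,0,0,0]]])

```text
time: 25.65
tool_pos: [0.5333, -0.0252, 0.2147]
tcp_rot: [-0.1, 3.127, 0.015]
wrist_force: [0.1, -0.2, 0.2]
width: 0.705
```

```bash
python3 - <<'E'
from h import *
im,P,T=cloud("top"); im2,_=read_camera("scene")
for n,x,y,h in [("S",.5328,-.2058,.045),("M",.622,-.2,.055),("L",.4435,-.2125,.06)]:
    m=(np.hypot(P[...,0]-x,P[...,1]-y)<.04)&(P[...,2]>h); Q=P[m]; c,r=cv2.minEnclosingCircle(Q[:,:2].astype(np.float32)); print(n,Q.mean(0).round(4),np.round(c,4),round(2*r,4),np.round(np.array(c)-[x,y],4))
for n,(x,y) in [("bA",(.45,.007)),("bB",(.454,.263)),("cup",(.614,.152))]:
    m=(np.hypot(P[...,0]-x,P[...,1]-y)<.045)&(P[...,2]>.02)&(P[...,2]<.08); Q=P[m]; print(n,Q.mean(0).round(3),Q.min(0).round(3),Q.max(0).round(3))
cv2.imwrite("pics/f.png",im2); print(read_state()["joint_vel"].round(3) if hasattr(read_state()["joint_vel"],"round") else read_state()["joint_vel"])
E
```

```text
S [ 0.5324 -0.1877  0.0467] [ 0.5325 -0.1879] 0.0075 [-0.0003  0.0179]
M [nan nan nan] [0. 0.] 0.0 [-0.622  0.2  ]
L [ 0.4455 -0.2124  0.0668] [ 0.4455 -0.2124] 0.0599 [0.002  0.0001]
bA [ 0.451 -0.007  0.05 ] [ 0.437 -0.02   0.035] [0.474 0.006 0.071]
bB [0.453 0.266 0.045] [0.425 0.241 0.021] [0.483 0.297 0.07 ]
cup [0.612 0.155 0.047] [0.577 0.125 0.021] [0.636 0.18  0.064]
[-0.008  0.004  0.003  0.001 -0.001  0.002]<stdin>:4: RuntimeWarning: Mean of empty slice.
  ret = um.true_divide(
```

View pics/f.png

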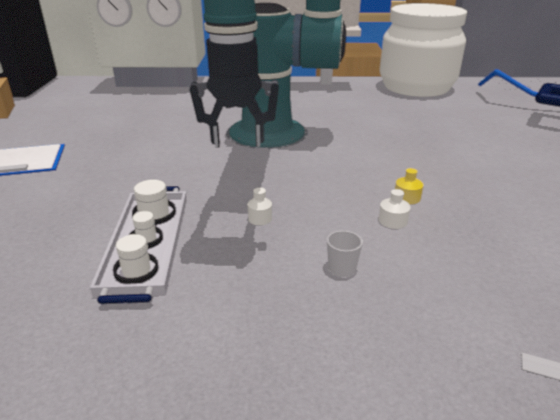

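The scene view shows all three jars upright in their rings, at (152,200), (145,227) and (133,256), and the bottles and cup unmoved. The arm hides M and S from the top camera, so I move it aside and check again.

Emit:
step_arm(motion=[[[0.06,0,0.05,0,0,0,0],[0.06,0,0.1,0,0,0,0],[0.06,0,0.15,0,0,0,0],[0.06,0,0.2,0,0,0,0],[0.06,0,0.25,0,0,0,0],[0.06,0,0.28,0,0,0,0],[0.06,0,0.28,0,0,0,0],[0.06,0,0.28,0,0,0,0]]])

```text
time: 26.75
tool_pos: [0.5336, 0.2527, 0.2141]
tcp_rot: [-0.095, 3.128, 0.014]
wrist_force: [-0.2, 0.1, 1.0]
width: 0.702
```

```bash
python3 - <<'E'
from h import *
im,P,T=cloud("top")
for n,x,y,h in [("S",.5328,-.2058,.045),("M",.622,-.2,.055),("L",.4435,-.2125,.06)]:
    m=(np.hypot(P[...,0]-x,P[...,1]-y)<.04)&(P[...,2]>h); Q=P[m]; c,r=cv2.minEnclosingCircle(Q[:,:2].astype(np.float32)); print(n,Q.mean(0).round(4),np.round(c,4),round(2*r,4),np.round(np.array(c)-[x,y],4))
m=(np.hypot(P[...,0]-.45,P[...,1]-.007)<.045)&(P[...,2]>.02)&(P[...,2]<.08); Q=P[m]; print("bA",Q.mean(0).round(3),Q.min(0).round(3),Q.max(0).round(3))
E
```

```text
S [ 0.5318 -0.204   0.0567] [ 0.5326 -0.2051] 0.037 [-0.0002  0.0007]
M [ 0.6209 -0.1996  0.0631] [ 0.6223 -0.2006] 0.0497 [ 0.0003 -0.0006]
L [ 0.4444 -0.212   0.0693] [ 0.4451 -0.2129] 0.0607 [ 0.0016 -0.0004]
bA [0.45  0.003 0.047] [ 0.428 -0.02   0.021] [0.474 0.026 0.07 ]
```

```bash
python3 -c "
from workcell import *
print(finish_job())"
```

```text
the job is handed in; nothing more can be done
None
```

The three jars are in the tray, each standing in the ring of its own size. I set them down in the order large, medium, small, and handed the job in at about 27 s of the 83 s allowed. The hand-in reported no verdict.

- **Jar positions:** the last top-camera check put the jars 0.7 mm (small), 0.7 mm (medium) and 1.6 mm (large) from their ring centres; the limit is 11 mm. The lid heights were 57, 63 and 69 mm, which matches each jar standing on the tray floor.
- **Bottles and cup:** they measured within about 1 mm of where they started. The yellow bottle was not touched.
- **Disagreement:** the wrist camera placed the jars about 3–5 mm farther in y than the top camera did. I aimed between the two readings, and every grasp held.
- **Failed check:** the first final check could not see the medium and small jars because the arm was in the way. I moved the arm aside and repeated it, and the jar positions above are from that repeat.

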